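# Fit the burner cap and spark-test a newly installed gas hob

## Task

A new two-burner gas hob has been fitted and its front burner is to be spark-tested (the gas is still off). Set the small burner cap squarely on the front burner so that its boss drops into the burner and it lies flat all round, and let go of it; then push down the left-hand knob, turn it anticlockwise past the small-flame and large-flame clicks to the third position, the spark mark, and hold it there. The tap springs up and back if let go, so finish with the fingers still holding the knob pushed in and turned to the spark mark; leave the other knob and the things standing about as they are.

Things in the scene. Friction and masses are not known exactly. Their poses are not given: they have to be found in the camera images.
- hob: stainless gas hob, fixed, 510 mm long (x) by 290 wide (y), steel top 10 mm above the worktop. Origin: centre of its underside, at worktop height; x points away from the knobs, y to the left. Knobs at x = -200, y = +50 (left) and -50 mm (right); front burner at x = -75, y = 0; rear burner (bare, larger, under a fixed black pan support 230 mm square, top 52 mm high) at x = +135, y = 0.
- front_burner (a point): centre of the flat top rim of the front burner's crown, 30 mm above the worktop. The crown is an aluminium ring, 46 mm outside, with an open round throat of 30 mm diameter and 14 mm depth for the cap's boss; it stands on a 64 mm cup whose top is 14 mm below this point. Spark pin and thermocouple stand close to the crown, under the cap's overhang.
- small_cap: the front burner's cap: matt black disc, 58 mm diameter, 8 mm thick, with a locating boss of 26 mm diameter and 6 mm depth under its middle; about 0.1 kg. It lies right way up on the worktop on its boss (disc from 6 to 14 mm height). Origin: centre of the boss's underside, z up; seated, the origin is 6 mm below front_burner and the disc rests on the crown's rim.
- large_cap: the rear burner's cap, not wanted here: same shape, 82 mm diameter, 14 mm high, boss 40 mm. Leave it alone. Origin: centre of its underside.
- left_knob: left-hand knob (front burner's tap), black: round skirt 48 mm across, 7 mm thick, and on it a grip bar 42 mm long, 12 wide, 20 high with a white pointer line. Origin: on the axis at the skirt's underside, 16 mm above the worktop when not pushed (skirt's top 23 mm, bar's top 43 mm above it); x runs along the bar to the pointer, z up. At Off the pointer looks away from the robot, along the hob's x.
- left_knob_grip (a point): on the left knob's axis, at half the height of its grip bar (17 mm above the skirt's underside, 10 mm above the skirt's top)
- left_turn (a joint): turn of the left knob, rad, anticlockwise from above: 0 Off; clicks at 0.44 (small flame) and 0.88 (large flame), where it stays by itself; third position, the spark mark, at 1.32, where it does not stay: a spring of about 0.2 N m turns it back to 0.88. End stop 1.38. Turning takes up to about 0.3 N m. It leaves Off only while pushed in 3 mm or more.
- left_push (a joint): push of the left knob, m, downwards: 0 up, 0.0045 fully in against its stop. Sprung: it starts to move at about 4 N and is fully in at about 8 N; it springs up when let go.
- right_turn (a joint): turn of the right-hand knob (the rear burner's tap, same make, 100 mm to the right of the left one), rad; 0 is Off, to be left there
- tape_roll: roll of white tape lying flat, 90 mm across, 19 mm high, hole 60 mm; origin at the centre of its underside; leave alone
- pan_support: loose black cast-iron pan support, 210 mm square, 42 mm high, standing on its four feet on the worktop left of the hob; origin centre of its underside; leave alone
- mug: white mug, 80 mm across, 92 mm high; origin centre of its underside; leave alone
- screwdriver: screwdriver lying on the worktop between robot and hob; leave alone
- spanner: spanner lying on the worktop between robot and hob; leave alone
- jar: amber glass jar with dark lid, 72 mm across, 110 mm high, far right; origin centre of its underside; leave alone
Things that resemble listed ones, but are neither listed nor needed, are in the scene too. What is shaped like the small_cap but turquoise is not meant.

How it is judged:
By the outcome, as a careful person would: the job done as asked, in the order asked, and still so for the second after the job is handed in, while the arm keeps its last pose, push and grip.
It also fails if it takes over 45 s, if anything falls off the work surface, if the arm or the gripper's body presses on something with over 40 N, if the wrist force passes 120 N, or if a joint passes its speed limit or range.

## Robot

A 6-joint arm with a two-finger parallel gripper is mounted at the origin on the work surface. World frame = base frame: x ahead of the robot, y to its left, z up, the work surface at z = 0. Lengths are in m, angles in degrees, forces in N, time in s.
With the tool pointing down it reaches from about 0.35 to 0.875 m from the base axis. Payload 15.5 kg.
Tool frame: the origin (TCP) lies at the very end of the fingers, on their centre line; the grasp point (between the pads) lies arm.grip_depth behind it (arm.grip_depth is the distance from the TCP to the grasp point, in m); y points along the fingers, z is the direction in which the jaws open and shut, and the axes are right-handed (so a half turn about y gives the same grasp; the last joint's range is limited). The gripper opens to 85 mm and grips with 20 to 120 N. Pads are 22 mm wide; open, the fingers measure 114 mm over their backs; the gripper's body (76 mm by 85 mm) begins 54 mm behind the grasp point. The pads swing forward as they close: fully open they stand 13 mm farther back than shut.
Start: joints at [70.445, 28.281, 77.091, -0, 74.628, -5.472], TCP at [0.152, 0.606, 0.231] pointing down, gripper open.
Joint ranges: [-166.48, 166.48], [-47.26, 123.95], [12.59, 153.08], [-70.14, 250.14], [6.76, 159.57], [-176.63, 176.63]. Speed limits (degrees/s): [108.29, 108.29, 147.25, 172.46, 172.46, 172.46].

## Interface

Orientations are given as [roll, pitch, yaw] about the fixed x, y, z axes, in that order (R = Rz(yaw) Ry(pitch) Rx(roll)).
In Python, from station import readout, cams, arm gives the robot as it stands.
- The arm moves only by the shell command python3 -m handwheel 'ROWS' [FORCE]. ROWS is JSON, a list of rows, each an object of numbers: "x", "y", "z": the shift along the tool's x, y, z in cm; "wx", "wy", "wz": the turn, a rotation vector about the tool's x, y, z in degrees; "hand": the opening, from 0 (shut) to 1 (fully open). In form: [{"x": .., "y": .., "z": .., "wx": .., "wy": .., "wz": .., "hand": ..}, ...]. A call has 1 to 12 rows; each row shifts and turns the commanded pose from where the row before left it, along the tool's axes as they then stand; what a row does not reach is not made up. A row lasts 1/10 s, in which the tool goes at most 50 mm and 8.59 degrees, less where a joint would pass 70% of its speed; a pose out of reach is approached as far as the arm can. A call is refused whole if a number of a shift passes 5 or a number of a turn 8.59, either way. A call with a gripper value outside its range is refused whole. The fingers move at their own pace and stop on an object; FORCE is the grip in N (left out, the last holds). Time passes only in rows, so rows that do not move let the fingers close. It gives the time, the measured TCP pose, the force and the opening at its end, in the units of the state.
- readout.get_state(): the state, without advancing time (a new reading comes with each control period).
- cams.read_camera(name): name is "side" or "top" or "wrist"; returns the picture (480x640x3 uint8, red, green, blue); there is no depth.
- cams.camera_params(name): a dict with "K" (3x3 intrinsics, pixels), "k1" (the pictures are not rectified: a ray, as slopes to the right and down, at radius r is drawn at 1 + k1 r^2 times it, then the intrinsics apply), "extrinsics" (4x4, takes a point from camera to world coordinates). Camera axes: x right, y down, z forward; pixel columns grow to the right and rows downward; lengths in m; the calibration is good to about 2 mm. A picture is of the moment at which its call begins: read the wrist's pose just before it. camera_params takes no time and is no camera call; for the wrist camera it gives the pose at the moment of the call.
- arm.sign_off(): hands the job in, once; it reports no verdict.
Trained networks look in the newest picture that a camera, given by its name, has taken for a name from the list of things; names that differ only in an ending like _2 or _b are one class to them, and where a whole thing is asked for, a point or a joint stands for the part that bears it (a point fixed in the world has none). Each returns a list of dicts, best first, with "confidence" (0 to 1); they miss things now and then, are a little off and sometimes report something else, mostly with a low value. They report only what shows in the picture. A call takes as long as a camera call. They do not tell look-alikes from the thing itself.
- cams.cut_out(name, camera): "pixels" (480x640 bool, what is visible of it) and "location" ([column, row] in pixels, amid what is visible of it).
The state is a dict: "time_s": time; "joint_pos": joint angles; "joint_velocities": joint speeds; "joint_efforts": joint torques, N m; "eef_pos": TCP position; "tool_rot": TCP orientation; "contact_force": force on the tool from outside, world axes, zero at the start; "torque": the same for the moment, N m; "finger_gap": finger opening in m.
Only numpy, scipy, OpenCV 4.12 (cv2) and the standard library are available. Lean on these libraries where they do the work, as an engineer would, in place of code of your own. Each camera call takes 0.05 s, during which the arm holds its last target.

## Working session

There is one attempt and no reset: what is moved stays moved. The work goes in short steps, Python scripts to look and compute and a shell command to move; the robot and the scene stay as the last step left them, time stands still between calls to the robot, and variables do not carry over. Pictures are saved under pics/ and viewed, and the job is handed in when it is done.

```bash
mkdir -p pics; ls; cat > h.py <<'E'
import numpy as np, cv2
from station import readout, cams, arm
from scipy.spatial.transform import Rotation as R
def st():
    s=readout.get_state(); print({k:np.round(s[k],4).tolist() for k in("time_s","eef_pos","tool_rot","contact_force","torque","finger_gap","joint_pos")}); return s
def snap(name,fn):
    p=cams.camera_params(name); im=cams.read_camera(name); cv2.imwrite("pics/"+fn+".png",im[:,:,::-1]); return im,p
def px2w(p,uv,z):
    K=np.array(p["K"]);T=np.array(p["extrinsics"]);k=p["k1"]
    d=np.array([(uv[0]-K[0,2])/K[0,0],(uv[1]-K[1,2])/K[1,1]]);u=d.copy()
    for _ in range(30): u=d/(1+k*(u@u))
    r=T[:3,:3]@np.array([u[0],u[1],1]);o=T[:3,3];return o+r*(z-o[2])/r[2]
def w2px(p,P):
    K=np.array(p["K"]);T=np.array(p["extrinsics"]);c=T[:3,:3].T@(np.array(P)-T[:3,3]);u=c[:2]/c[2];u=u*(1+p["k1"]*(u@u));return np.array([K[0,0]*u[0]+K[0,2],K[1,1]*u[1]+K[1,2]])
E
python3 - <<'E'
from h import *
s=st();print(arm.grip_depth)
for n in("top","side","wrist"):
    im,p=snap(n,n+"0");print(n,np.round(p["K"],1).tolist(),p["k1"],np.round(p["extrinsics"],3).tolist())
E
```

```text
pics
{'time_s': 0.0, 'eef_pos': [0.152, 0.6058, 0.2307], 'tool_rot': [-90.0738, 0.0065, -14.0853], 'contact_force': [0.1201, 0.0815, 0.008], 'torque': [0.0151, 0.0048, 0.0162], 'finger_gap': 0.0852, 'joint_pos': [70.4438, 28.3153, 77.13, -0.0006, 74.6287, -5.4707]}
0.0187
top [[450.6, 0.0, 322.7], [0.0, 450.6, 237.4], [0.0, 0.0, 1.0]] -0.013783142744872587 [[-0.007, -0.987, 0.162, 0.406], [-0.999, 0.012, 0.03, 0.012], [-0.031, -0.162, -0.986, 1.125], [0.0, 0.0, 0.0, 1.0]]
side [[493.1, 0.0, 316.7], [0.0, 493.1, 240.2], [0.0, 0.0, 1.0]] 0.0470699148220154 [[0.884, -0.363, 0.293, 0.158], [-0.467, -0.672, 0.575, -0.762], [-0.012, -0.645, -0.764, 1.087], [0.0, 0.0, 0.0, 1.0]]
wrist [[393.7, 0.0, 319.7], [0.0, 393.7, 239.6], [0.0, 0.0, 1.0]] -0.03277047496286539 [[0.243, 0.932, 0.27, 0.082], [0.97, -0.233, -0.07, 0.624], [-0.002, 0.279, -0.96, 0.374], [0.0, 0.0, 0.0, 1.0]]
```

View pics/top0.png

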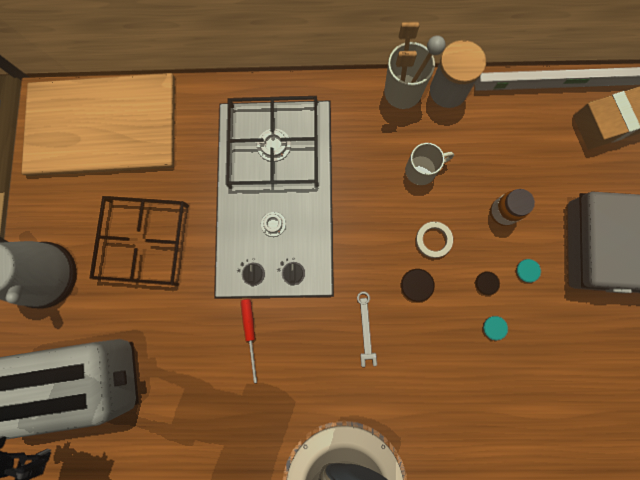

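View pics/side0.png

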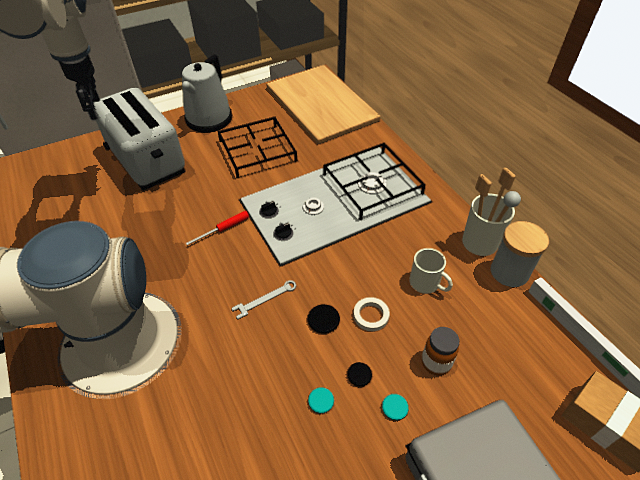

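View pics/wrist0.png

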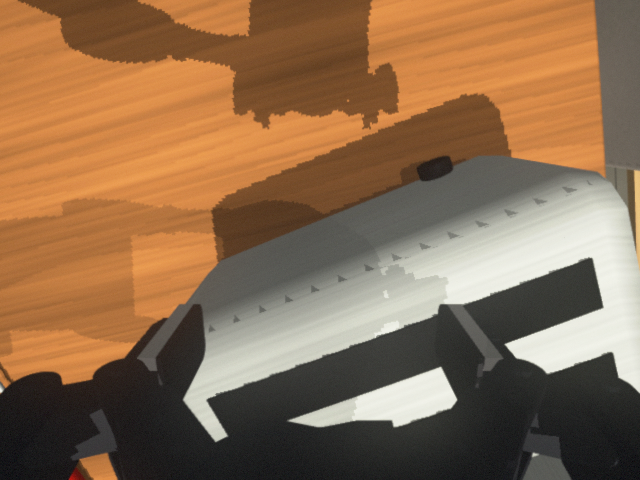

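The top view shows the hob with the left knob at about (253,273), the front burner at (273,224) and the small black cap at (487,283). The large cap is at (418,285), and the turquoise look-alikes are at (528,271) and (495,328). Next I'll measure these.

```bash
python3 - <<'E'
from h import *
p=cams.camera_params("top")
for cam in("top","side"):
    p=cams.camera_params(cam); cams.read_camera(cam)
    for n,z in(("small_cap",.014),("large_cap",.014),("hob",.01),("left_knob",.043),("tape_roll",.019)):
        for d in cams.cut_out(n,cam)[:5]:
            m=d["pixels"]; ys,xs=np.nonzero(m)
            if len(xs)==0: continue
            c,w=None,None
            q=np.array([px2w(p,(u,v),z)[:2] for u,v in zip(xs,ys)][::max(1,len(xs)//2000)])
            mm=(q.max(0)+q.min(0))/2
            print(cam,n,round(d["confidence"],2),np.round(d["location"],1),"w",np.round(px2w(p,d["location"],z),4),"mid",np.round(mm,4),"ext",np.round(np.ptp(q,0),4))
            if n=="hob":
                cs,_=cv2.findContours(m.astype(np.uint8),cv2.RETR_EXTERNAL,cv2.CHAIN_APPROX_NONE);c=max(cs,key=cv2.contourArea)[:,0]
                g=np.array([px2w(p,u,z)[:2] for u in c]);r=cv2.minAreaRect((g*1000).astype(np.float32));print(r)
E
```

```text
top small_cap 0.68 [531.1 269.9] w [ 0.502  -0.4627  0.014 ] mid [ 0.5007 -0.455 ] ext [0.0564 0.0581]
top small_cap 0.59 [485.9 283.6] w [ 0.4697 -0.3509  0.014 ] mid [ 0.4712 -0.3538] ext [0.0537 0.0543]
top small_cap 0.56 [496.2 329.2] w [ 0.3606 -0.3686  0.014 ] mid [ 0.3647 -0.3669] ext [0.0542 0.0558]
top large_cap 0.74 [416.9 284.8] w [ 0.4684 -0.1835  0.014 ] mid [ 0.4681 -0.1849] ext [0.0781 0.0807]
top large_cap 0.45 [250.8 274.8] w [0.4966 0.2249 0.014 ] mid [0.4998 0.222 ] ext [0.0472 0.0453]
top hob 0.79 [276.3 199.1] w [0.6896 0.1639 0.01  ] mid [0.7063 0.1706] ext [0.5332 0.2986]
((706.55908203125, 170.85128784179688), (533.3257446289062, 300.7458801269531), 0.2945782542228699)
top left_knob 0.76 [251.2 275. ] w [0.4937 0.2183 0.043 ] mid [0.4974 0.2165] ext [0.0459 0.044 ]
top tape_roll 0.9 [441.6 232.6] w [ 0.5961 -0.2486  0.019 ] mid [ 0.5794 -0.2305] ext [0.0878 0.0918]
side small_cap 0.91 [398.8 406.7] w [ 0.5047 -0.4644  0.014 ] mid [ 0.4975 -0.4611] ext [0.0558 0.0561]
side small_cap 0.81 [319.2 401.5] w [ 0.3554 -0.372   0.014 ] mid [ 0.3604 -0.3689] ext [0.059
[... 211 characters left out ...]
798]
side hob 0.93 [331.2 199.6] w [0.6867 0.1721 0.01  ] mid [0.7077 0.1722] ext [0.5475 0.3192]
((706.3525390625, 167.5791778564453), (547.3145141601562, 317.3924255371094), 1.4841885566711426)
side hob 0.5 [437.2 349.4] w [ 0.6652 -0.3905  0.01  ] mid [ 0.6717 -0.3958] ext [0.1179 0.105 ]
((671.681396484375, -394.4012145996094), (131.5210723876953, 73.50617218017578), 38.195152282714844)
side left_knob 0.66 [266.2 205.2] w [0.4906 0.2146 0.043 ] mid [0.4911 0.1986] ext [0.0471 0.0482]
side tape_roll 0.95 [373.5 308.1] w [ 0.5893 -0.2254  0.019 ] mid [ 0.5745 -0.235 ] ext [0.0942 0.0931]
side tape_roll 0.32 [430.1 268.1] w [ 0.7904 -0.19    0.019 ] mid [ 0.7805 -0.1968] ext [0.1358 0.1454]
```

```bash
python3 -m handwheel '[{"wy":-7},{"wy":-7.08},{"x":3.5,"z":-3.5},{"x":3.5,"z":-3.5},{"x":3.5,"z":-3.5},{"x":3.5,"z":-3.5},{"x":3.5,"z":-3.5},{"x":3.5,"z":-3.5},{"x":3.5,"z":-3.5},{"x":3.5,"z":-3.5},{"z":-4.8},{"z":-4.8}]' 30
python3 -m handwheel '[{"z":-4.8},{"z":-4.8},{"z":-4.8},{"z":-4.8},{"z":-4.8},{"z":-4.8},{"z":-4.8},{"z":-4.8},{"z":-4.8},{"z":-4.8},{"z":-4.8},{"z":-4.8}]'
python3 -m handwheel '[{"y":4},{"y":4},{},{}]'
python3 - <<'E'
from h import *
s=st()
im,p=snap("wrist","w1")
for d in cams.cut_out("small_cap","wrist")[:4]:
    ys,xs=np.nonzero(d["pixels"]);q=np.array([px2w(p,(u,v),.014)[:2] for u,v in zip(xs,ys)])
    print(d["confidence"],d["location"],(q.max(0)+q.min(0))/2,np.ptp(q,0),im[d["pixels"]].mean(0))
    if d is not None: pass
T=w2px(p,s["eef_pos"]);print("tcp px",T)
E
```

```text
{'time_s': 0.75, 'eef_pos': [0.1521, 0.6062, 0.2313], 'tool_rot': [-89.995, -0.0006, -14.0815], 'contact_force': [0.7879, -0.7563, 0.6302], 'torque': [-0.0063, 0.0096, -0.0145], 'finger_gap': 0.0853, 'joint_pos': [70.4462, 28.2779, 77.0914, -0.0002, 74.6256, -5.4722]}
tcp px [320.22857804 313.81878077]invalid input
invalid input
invalid input
```

View pics/w1.png

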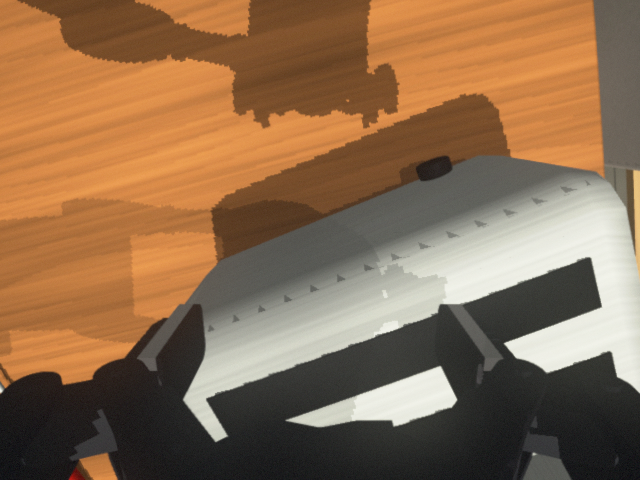

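The moves were refused, most likely because every row needs all its keys. The picture still shows the toaster under the open fingers.

```bash
python3 -m handwheel '[{"x":0,"y":0,"z":0,"wx":0,"wy":-7,"wz":0,"hand":1},{"x":0,"y":0,"z":0,"wx":0,"wy":-7.08,"wz":0,"hand":1},{"x":3.5,"y":0,"z":-3.5,"wx":0,"wy":0,"wz":0,"hand":1},{"x":3.5,"y":0,"z":-3.5,"wx":0,"wy":0,"wz":0,"hand":1},{"x":3.5,"y":0,"z":-3.5,"wx":0,"wy":0,"wz":0,"hand":1},{"x":3.5,"y":0,"z":-3.5,"wx":0,"wy":0,"wz":0,"hand":1},{"x":3.5,"y":0,"z":-3.5,"wx":0,"wy":0,"wz":0,"hand":1},{"x":3.5,"y":0,"z":-3.5,"wx":0,"wy":0,"wz":0,"hand":1},{"x":3.5,"y":0,"z":-3.5,"wx":0,"wy":0,"wz":0,"hand":1},{"x":3.5,"y":0,"z":-3.5,"wx":0,"wy":0,"wz":0,"hand":1},{"x":0,"y":0,"z":-4.8,"wx":0,"wy":0,"wz":0,"hand":1},{"x":0,"y":0,"z":-4.8,"wx":0,"wy":0,"wz":0,"hand":1}]' 30
```

```text
time_s: 2.05
eef_pos: [0.4327, 0.2285, 0.2311]
tool_rot: [-90.0, -0.0, -0.0]
contact_force: [0.7, -0.4, 0.1]
finger_gap: 0.0856
```

```bash
python3 - <<'E'
from h import *
s=st();im,p=snap("wrist","w2")
import json;json.dump({k:np.array(v).tolist() for k,v in p.items()},open("p2.json","w"))
E
python3 -m handwheel '[{"x":0,"y":0,"z":-4.8,"wx":0,"wy":0,"wz":0,"hand":1},{"x":0,"y":0,"z":-4.8,"wx":0,"wy":0,"wz":0,"hand":1},{"x":0,"y":0,"z":-4.8,"wx":0,"wy":0,"wz":0,"hand":1},{"x":0,"y":0,"z":-4.8,"wx":0,"wy":0,"wz":0,"hand":1},{"x":0,"y":0,"z":-4.8,"wx":0,"wy":0,"wz":0,"hand":1},{"x":0,"y":0,"z":-4.8,"wx":0,"wy":0,"wz":0,"hand":1},{"x":0,"y":0,"z":-4.8,"wx":0,"wy":0,"wz":0,"hand":1},{"x":0,"y":0,"z":-4.8,"wx":0,"wy":0,"wz":0,"hand":1},{"x":0,"y":0,"z":-4.8,"wx":0,"wy":0,"wz":0,"hand":1},{"x":0,"y":0,"z":-4.8,"wx":0,"wy":0,"wz":0,"hand":1},{"x":0,"y":0,"z":-4.8,"wx":0,"wy":0,"wz":0,"hand":1},{"x":0,"y":0,"z":-4.8,"wx":0,"wy":0,"wz":0,"hand":1}]'
python3 -m handwheel '[{"x":0,"y":4,"z":0,"wx":0,"wy":0,"wz":0,"hand":1},{"x":0,"y":4,"z":0,"wx":0,"wy":0,"wz":0,"hand":1},{"x":0,"y":0,"z":0,"wx":0,"wy":0,"wz":0,"hand":1},{"x":0,"y":0,"z":0,"wx":0,"wy":0,"wz":0,"hand":1}]'
python3 - <<'E'
from h import *
s=st()
im,p=snap("wrist","w3")
for d in cams.cut_out("small_cap","wrist")[:4]:
    ys,xs=np.nonzero(d["pixels"]);q=np.array([px2w(p,(u,v),.014)[:2] for u,v in zip(xs,ys)])
    print(d["confidence"],d["location"],(q.max(0)+q.min(0))/2,np.ptp(q,0),im[d["pixels"]].mean(0))
T=w2px(p,s["eef_pos"]);print("tcp px",T)
E
```

```text
{'time_s': 2.05, 'eef_pos': [0.4327, 0.2285, 0.2311], 'tool_rot': [-89.9982, -0.016, -0.024], 'contact_force': [0.6958, -0.3648, 0.1455], 'torque': [0.0185, -0.0401, 0.0037], 'finger_gap': 0.0856, 'joint_pos': [20.8413, 17.4097, 95.7618, -0.0043, 66.8129, -69.1329]}
time_s: 3.3
eef_pos: [0.4317, -0.3479, 0.2314]
tool_rot: [-90.0, -0.0, -0.0]
contact_force: [0.7, -0.1, 0.9]
finger_gap: 0.0853
time_s: 3.7
eef_pos: [0.4321, -0.3456, 0.1519]
tool_rot: [-90.0, 0.0, 0.0]
contact_force: [-0.1, 0.8, -0.3]
finger_gap: 0.0854
{'time_s': 3.7, 'eef_pos': [0.4321, -0.3456, 0.1519], 'tool_rot': [-89.9602, 0.0412, 0.0082], 'contact_force': [-0.1138, 0.7655, -0.324], 'torque': [0.0189, -0.0513, -0.0441], 'finger_gap': 0.0854, 'joint_pos': [-44.8413, 27.9005, 92.6404, -0.0009, 59.5164, -134.849]}
0.86 [173.3, 296.3] [ 0.4894051  -0.45666914] [0.04834844 0.05924817] [ 74.26931487 216.6654519  204.37390671]
0.79 [308.8, 268.6] [ 0.46584321 -0.35629469] [0.05829755 0.05709059] [90.54405495 70.21032686 59.57176694]
0.73 [283.4, 124.4] [ 0.35884644 -0.36878472] [0.05630185 0.05655917] [ 64.79971285 154.73115578 143.34565686]
tcp px [319.17065968 313.84178989]
```

View pics/w2.png

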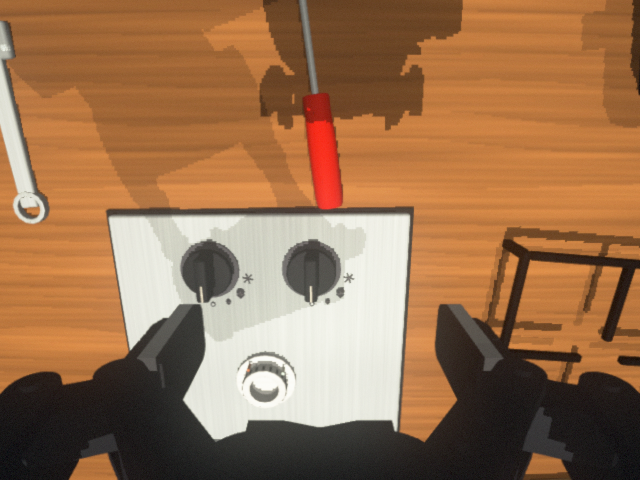

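View pics/w3.png

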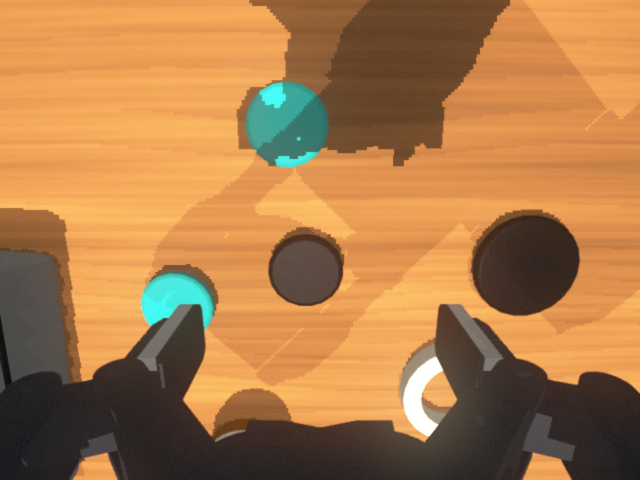

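The w2 picture shows the hob's near corners at about (109,211) and (413,209), the left knob at (311,270) and the front burner at (267,380). The w3 picture shows the small black cap at (306,270), with the fingertips level with row 310. Next I'll work out the hob pose.

```bash
python3 - <<'E'
from h import *
import json
p=json.load(open("p2.json"))
for n,uv,z in(("c1",(109,211),.01),("c2",(413,209),.01),("lk skirt",(311,268.5),.023),("burner rim throat",(266.5,381),.03),("rk",(209,268.5),.023)): print(n,px2w(p,uv,z))
a=cv2.imread("pics/w2.png");cv2.imwrite("pics/c1.png",cv2.resize(a[190:430,90:430],None,fx=2.3,fy=2.3,interpolation=2))
t=cv2.imread("pics/top0.png");cv2.imwrite("pics/c2.png",cv2.resize(t[190:310,200:350],None,fx=5,fy=5,interpolation=2))
b=cv2.imread("pics/w3.png");cv2.imwrite("pics/c3.png",cv2.resize(b[210:330,240:380],None,fx=5,fy=5,interpolation=2))
E
```

```text
c1 [0.43763125 0.02775713 0.01      ]
c2 [0.43583316 0.31636903 0.01      ]
lk skirt [0.49068157 0.22016975 0.023     ]
burner rim throat [0.61046311 0.1741152  0.03      ]
rk [0.49080575 0.12311285 0.023     ]
```

View pics/c1.png

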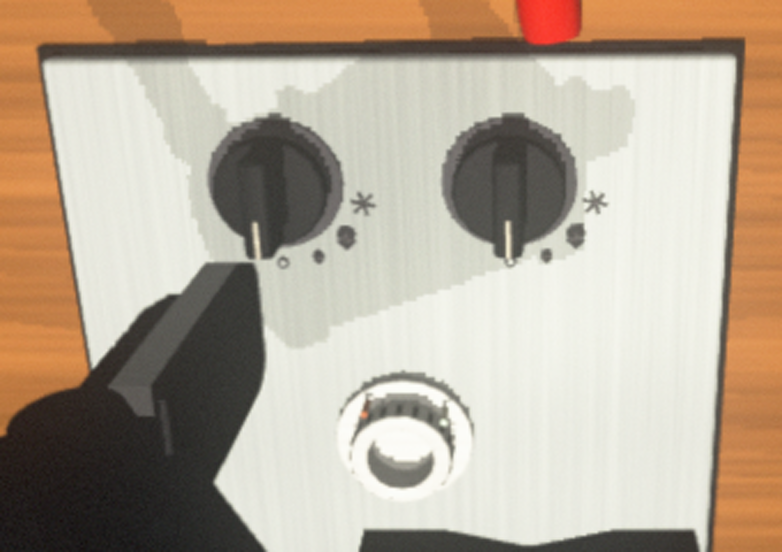

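View pics/c2.png

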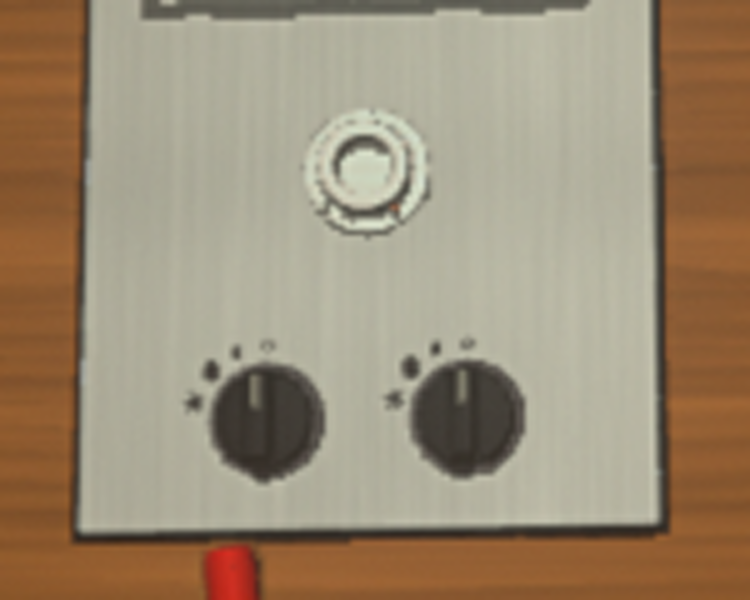

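View pics/c3.png

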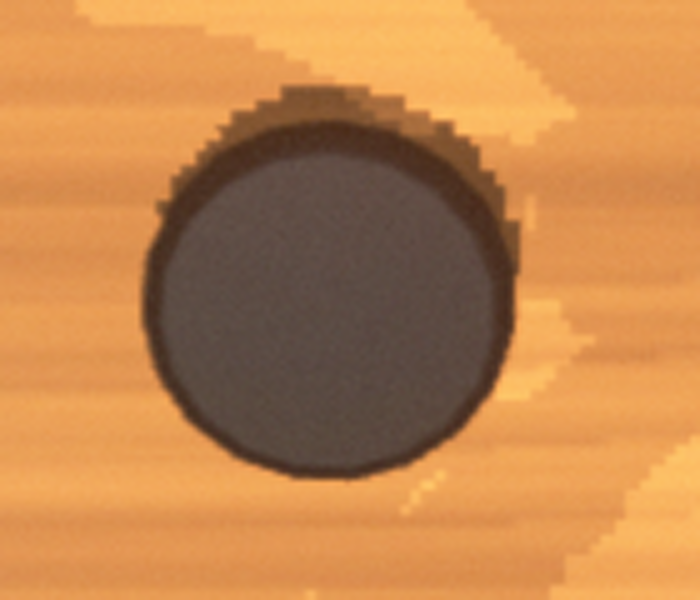

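```bash
python3 - <<'E'
from h import *
a=cv2.imread("pics/w2.png");b=cv2.resize(a[340:420,220:320],None,fx=7,fy=7,interpolation=cv2.INTER_CUBIC)
t=cv2.imread("pics/top0.png");c=cv2.resize(t[200:250,240:305],None,fx=12,fy=12,interpolation=cv2.INTER_CUBIC)
cv2.imwrite("pics/d1.png",b);cv2.imwrite("pics/d2.png",c)
E
```

```text
(no output)
```

View pics/d1.png

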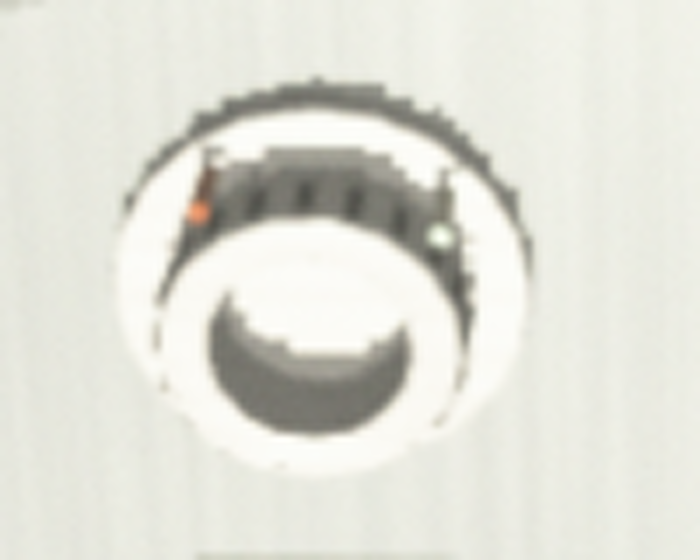

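View pics/d2.png

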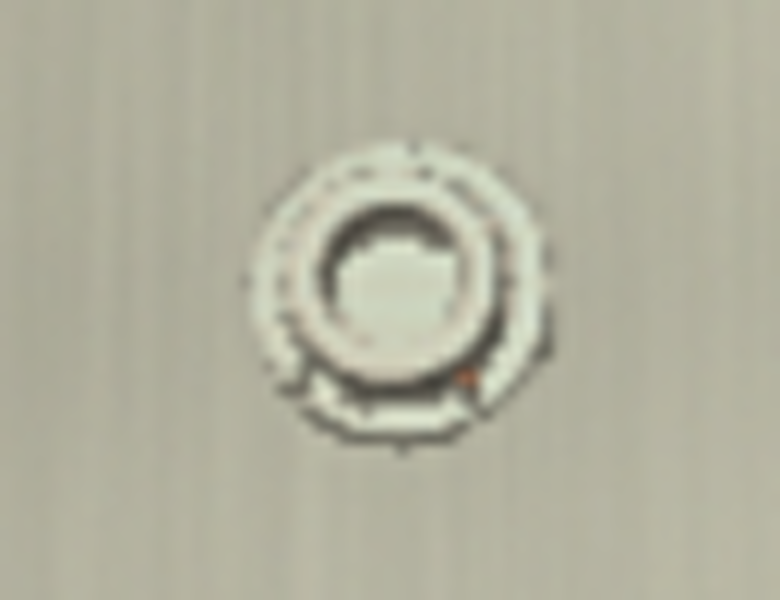

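```bash
python3 - <<'E'
from h import *
import json
p2=json.load(open("p2.json"));pt=cams.camera_params("top");pw=cams.camera_params("wrist")
print("burner w2",px2w(p2,(264.2,389.3),.03),"top",px2w(pt,(272.2,223.0),.03))
c1,c2=px2w(p2,(108.3,215.2),.01),px2w(p2,(410.9,212.6),.01);print(c1,c2,np.linalg.norm(c2-c1))
# top view near corners and skirts: crop c2 scale5 origin(200,190)
f=lambda x,y:(200+x/5-.4,190+y/5-.4)
for n,x,y,z in(("c_l",80,533,.01),("c_r",663,525,.01),("lk skirt",267,421,.023),("rk",467,418,.023)): print(n,px2w(pt,f(x,y),z))
g=lambda x,y:(90+x/2.3-.3,190+y/2.3-.3)
print("cap w3",px2w(pw,(305.3-.4,272-.4),.014))
# knobs in w2: bar tip pointer top, 43mm
print("ptr base/tip lk w2",px2w(p2,g(507,222),.043),px2w(p2,g(509,258),.043))
E
```

```text
burner w2 [0.6204947  0.17133791 0.03      ] top [0.62354628 0.17074556 0.03      ]
[0.44172149 0.02646876 0.01      ] [0.43930208 0.31460317 0.01      ] 0.2881445724598713
c_l [0.44464901 0.31235877 0.01      ]
c_r [0.44642892 0.02362032 0.01      ]
lk skirt [0.49824208 0.21773901 0.023     ]
rk [0.498823   0.11908949 0.023     ]
cap w3 [ 0.46817963 -0.35781466  0.014     ]
ptr base/tip lk w2 [0.50035774 0.21977188 0.043     ] [0.51586908 0.22046302 0.043     ]
```

Both cameras agree on the burner at about (0.622, 0.171) and the hob yaw at about 0.4°. The cap is at (0.468, −0.357). I'll grasp it now.

```bash
python3 -m handwheel '[{"x":3.6,"y":2,"z":-1.1,"wx":0,"wy":0,"wz":0,"hand":1},{"x":0,"y":4,"z":0,"wx":0,"wy":0,"wz":0,"hand":1},{"x":0,"y":4,"z":0,"wx":0,"wy":0,"wz":0,"hand":1},{"x":0,"y":3,"z":0,"wx":0,"wy":0,"wz":0,"hand":1},{"x":0,"y":1.6,"z":0,"wx":0,"wy":0,"wz":0,"hand":1},{"x":0,"y":0.4,"z":0,"wx":0,"wy":0,"wz":0,"hand":1},{"x":0,"y":0,"z":0,"wx":0,"wy":0,"wz":0,"hand":1}]'
python3 - <<'E'
from h import *
s=st();snap("wrist","w4")
E
```

```text
time_s: 4.5
eef_pos: [0.4688, -0.3573, 0.0025]
tool_rot: [-90.1, -0.1, 0.0]
contact_force: [0.2, 0.2, 0.0]
finger_gap: 0.0855
{'time_s': 4.5, 'eef_pos': [0.4688, -0.3573, 0.0025], 'tool_rot': [-90.0623, -0.064, 0.0195], 'contact_force': [0.1774, 0.2138, 0.0374], 'torque': [-0.0126, 0.0414, -0.0247], 'finger_gap': 0.0855, 'joint_pos': [-43.1115, 42.5618, 93.4363, -0.0025, 43.9127, -133.1291]}
```

View pics/w4.png

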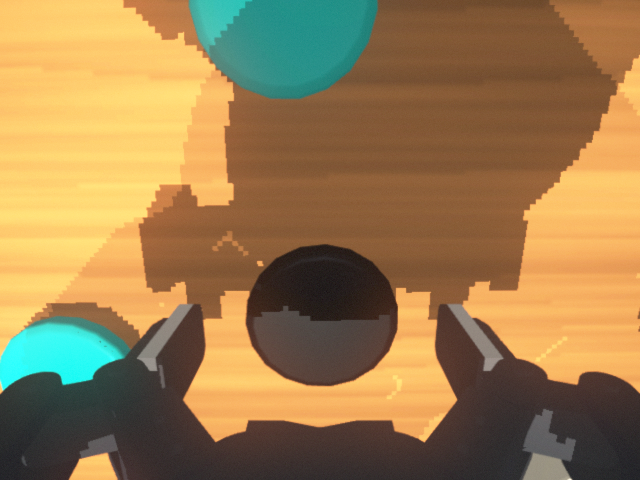

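The cap is centred between the pads at about (322,315), so I'll close on it.

```bash
python3 -m handwheel '[{"x":0,"y":0,"z":0,"wx":0,"wy":0,"wz":0,"hand":0.5},{"x":0,"y":0,"z":0,"wx":0,"wy":0,"wz":0,"hand":0.5},{"x":0,"y":0,"z":0,"wx":0,"wy":0,"wz":0,"hand":0.5},{"x":0,"y":0,"z":0,"wx":0,"wy":0,"wz":0,"hand":0.5},{"x":0,"y":0,"z":0,"wx":0,"wy":0,"wz":0,"hand":0.5}]' 30
python3 - <<'E'
from h import *
s=st();snap("wrist","w5")
E
```

```text
time_s: 5.05
eef_pos: [0.4686, -0.3573, 0.0027]
tool_rot: [-90.1, -0.1, -0.0]
contact_force: [-0.8, 1.5, 12.6]
finger_gap: 0.0561
{'time_s': 5.05, 'eef_pos': [0.4686, -0.3573, 0.0027], 'tool_rot': [-90.0804, -0.0862, -0.0025], 'contact_force': [-0.7685, 1.4746, 12.6322], 'torque': [0.2591, 0.2252, 0.0208], 'finger_gap': 0.0561, 'joint_pos': [-43.1322, 42.528, 93.4763, 0.0004, 43.8778, -133.1299]}
```

View pics/w5.png

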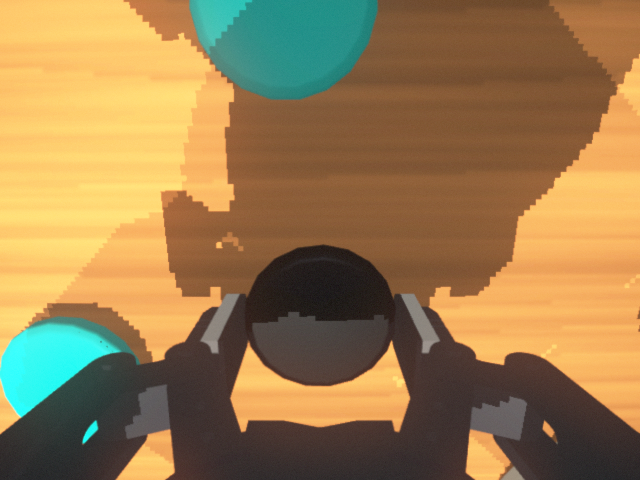

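```bash
python3 -m handwheel '[{"x":0,"y":-2,"z":0,"wx":0,"wy":0,"wz":0,"hand":0.5},{"x":0,"y":-4.5,"z":0,"wx":0,"wy":0,"wz":0,"hand":0.5},{"x":0,"y":-4.5,"z":0,"wx":0,"wy":0,"wz":0,"hand":0.5},{"x":0,"y":-4,"z":0,"wx":0,"wy":0,"wz":0,"hand":0.5},{"x":0,"y":0,"z":0,"wx":0,"wy":0,"wz":0,"hand":0.5}]'
python3 - <<'E'
from h import *
s=st();snap("wrist","w6");snap("side","s6")
E
```

```text
time_s: 5.6
eef_pos: [0.4701, -0.3587, 0.1572]
tool_rot: [-90.4, -0.4, 0.0]
contact_force: [1.2, -0.6, -1.9]
finger_gap: 0.0558
{'time_s': 5.6, 'eef_pos': [0.4701, -0.3587, 0.1572], 'tool_rot': [-90.3604, -0.383, 0.0045], 'contact_force': [1.1771, -0.5549, -1.9049], 'torque': [-0.0204, -0.0579, -0.007], 'finger_gap': 0.0558, 'joint_pos': [-43.1264, 29.9471, 87.3936, -0.0014, 62.1334, -133.1291]}
```

View pics/w6.png

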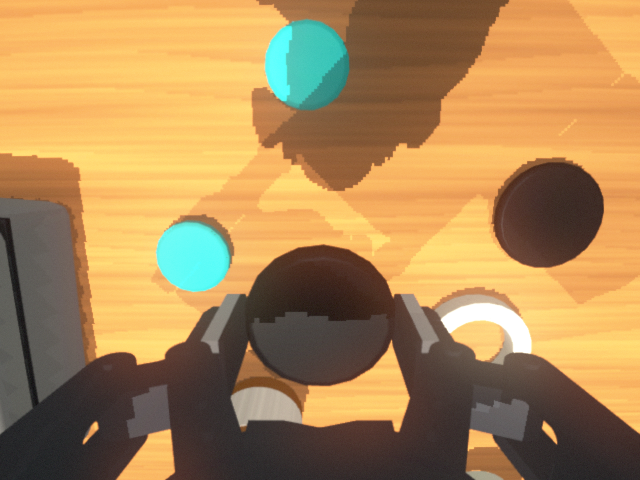

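View pics/s6.png

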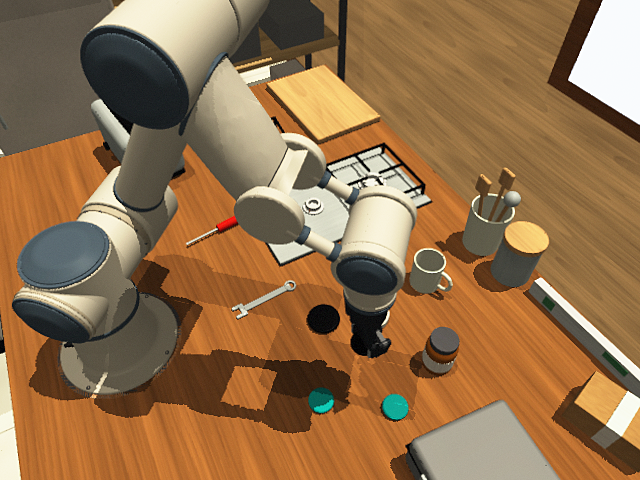

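```bash
python3 - <<'E'
from h import *
s=st();p=cams.camera_params("wrist");P=np.array(s["eef_pos"]);Rt=R.from_euler("xyz",s["tool_rot"],degrees=True).as_matrix()
a=np.linspace(0,2*np.pi,90)
for dx in(-.004,-.002,0,.002):
  for dh in(.0,-.0025):
    pts=np.array([w2px(p,P+Rt@np.array([dx+.029*np.cos(t),-h-dh,.029*np.sin(t)])) for t in a for h in(.0035,.0115)])
    print(dx,dh,np.round(pts.min(0),1),np.round(pts.max(0),1))
E
```

```text
{'time_s': 5.7, 'eef_pos': [0.4683, -0.3571, 0.1525], 'tool_rot': [-90.0956, -0.1, -0.0025], 'contact_force': [0.619, 0.5139, -1.6125], 'torque': [0.0271, -0.0228, -0.0144], 'finger_gap': 0.056, 'joint_pos': [-43.1319, 30.2628, 87.6848, -0.0016, 61.9141, -133.1286]}
-0.004 0.0 [240.5 236.9] [397.7 385.2]
-0.004 -0.0025 [241.8 235.1] [396.4 381.2]
-0.002 0.0 [240.8 242.1] [397.4 389.5]
-0.002 -0.0025 [242.1 240.2] [396.1 385.5]
0 0.0 [241.1 247.3] [397.1 393.8]
0 -0.0025 [242.4 245.3] [395.8 389.7]
0.002 0.0 [241.4 252.4] [396.7 398.1]
0.002 -0.0025 [242.7 250.3] [395.5 394. ]
```

```bash
python3 -m handwheel '[{"x":1.5,"y":0,"z":4.4,"wx":0,"wy":0,"wz":0,"hand":0.5},{"x":1.5,"y":0,"z":4.4,"wx":0,"wy":0,"wz":0,"hand":0.5},{"x":1.5,"y":0,"z":4.4,"wx":0,"wy":0,"wz":0,"hand":0.5},{"x":1.5,"y":0,"z":4.4,"wx":0,"wy":0,"wz":0,"hand":0.5},{"x":1.5,"y":0,"z":4.4,"wx":0,"wy":0,"wz":0,"hand":0.5},{"x":1.5,"y":0,"z":4.4,"wx":0,"wy":0,"wz":0,"hand":0.5},{"x":1.5,"y":0,"z":4.4,"wx":0,"wy":0,"wz":0,"hand":0.5},{"x":1.5,"y":0,"z":4.4,"wx":0,"wy":0,"wz":0,"hand":0.5},{"x":1.5,"y":0,"z":4.4,"wx":0,"wy":0,"wz":0,"hand":0.5},{"x":1.5,"y":0,"z":4.4,"wx":0,"wy":0,"wz":0,"hand":0.5},{"x":1.5,"y":0,"z":4.4,"wx":0,"wy":0,"wz":0,"hand":0.5},{"x":1.5,"y":0,"z":4.4,"wx":0,"wy":0,"wz":0,"hand":0.5}]'
python3 -m handwheel '[{"x":0,"y":0,"z":0,"wx":0,"wy":0,"wz":0,"hand":0.5},{"x":0,"y":0,"z":0,"wx":0,"wy":0,"wz":0,"hand":0.5}]'
python3 - <<'E'
from h import *
import json
s=st();im,p=snap("wrist","w7");json.dump({k:np.array(v).tolist() for k,v in p.items()},open("p7.json","w"))
q=w2px(p,[.622,.171,.03]);print(q)
u,v=q.astype(int);cv2.imwrite("pics/c7.png",cv2.resize(im[v-50:v+50,u-65:u+65,::-1],None,fx=6,fy=6,interpolation=cv2.INTER_CUBIC));print(u-65,v-50)
E
```

```text
time_s: 6.9
eef_pos: [0.6475, 0.173, 0.1495]
tool_rot: [-90.0, 0.2, 0.0]
contact_force: [0.4, -0.4, -0.6]
finger_gap: 0.0562
time_s: 7.1
eef_pos: [0.6472, 0.1721, 0.1494]
tool_rot: [-90.0, 0.1, 0.1]
contact_force: [-0.5, -0.2, -1.5]
finger_gap: 0.0561
{'time_s': 7.1, 'eef_pos': [0.6472, 0.1721, 0.1494], 'tool_rot': [-90.0337, 0.1478, 0.107], 'contact_force': [-0.476, -0.1514, -1.5088], 'torque': [-0.0092, -0.0003, -0.0314], 'finger_gap': 0.0561, 'joint_pos': [9.789, 36.449, 75.296, -0.009, 68.4062, -80.3147]}
[318.1742301  198.84365248]
253 148
```

View pics/w7.png

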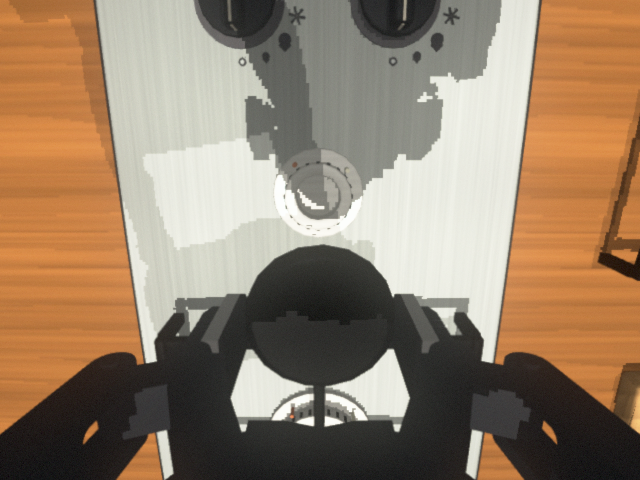

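View pics/c7.png

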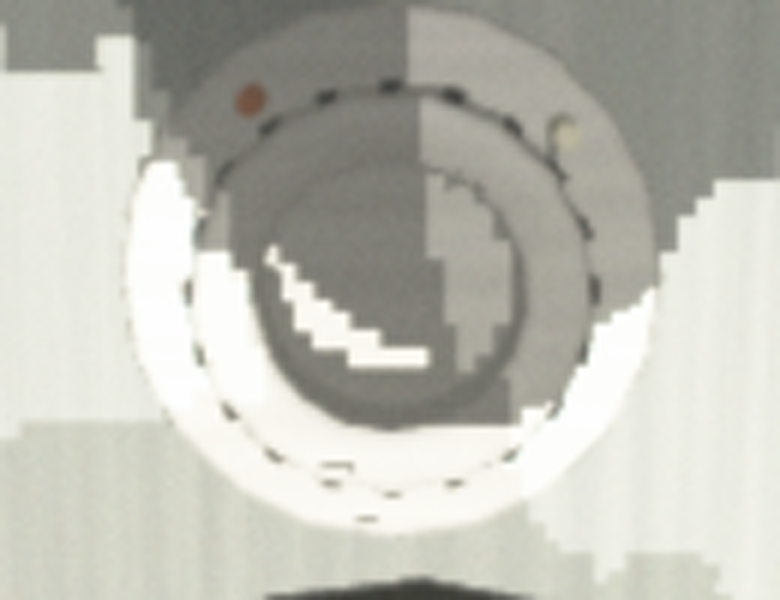

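The throat centre is at about (318,197), which gives x ≈ 0.6206, y ≈ 0.171. I'll move above it, then down to just clear of the rim.

```bash
python3 -m handwheel '[{"x":-2.5,"y":2,"z":-0.1,"wx":0,"wy":0,"wz":0,"hand":0.5},{"x":0,"y":4,"z":0,"wx":0,"wy":0,"wz":0,"hand":0.5},{"x":0,"y":3.5,"z":0,"wx":0,"wy":0,"wz":0,"hand":0.5},{"x":0,"y":1.5,"z":0,"wx":0,"wy":0,"wz":0,"hand":0.5},{"x":0,"y":0,"z":0,"wx":0,"wy":0,"wz":0,"hand":0.5},{"x":0,"y":0,"z":0,"wx":0,"wy":0,"wz":0,"hand":0.5}]'
python3 - <<'E'
from h import *
import json
s=st();im,p=snap("wrist","w8");im,p=snap("side","s8");cv2.imwrite("pics/c8.png",cv2.resize(im[140:280,220:420,::-1],None,fx=4,fy=4,interpolation=cv2.INTER_CUBIC))
E
```

```text
time_s: 7.75
eef_pos: [0.6237, 0.1697, 0.0422]
tool_rot: [-90.0, -0.0, -0.0]
contact_force: [-0.3, 1.2, -1.0]
finger_gap: 0.0559
{'time_s': 7.75, 'eef_pos': [0.6237, 0.1697, 0.0422], 'tool_rot': [-89.9957, -0.0437, -0.0436], 'contact_force': [-0.345, 1.1854, -1.0288], 'torque': [-0.0088, 0.046, -0.0531], 'finger_gap': 0.0559, 'joint_pos': [9.934, 42.234, 83.6738, -0.0041, 54.0485, -80.02]}
```

View pics/w8.png

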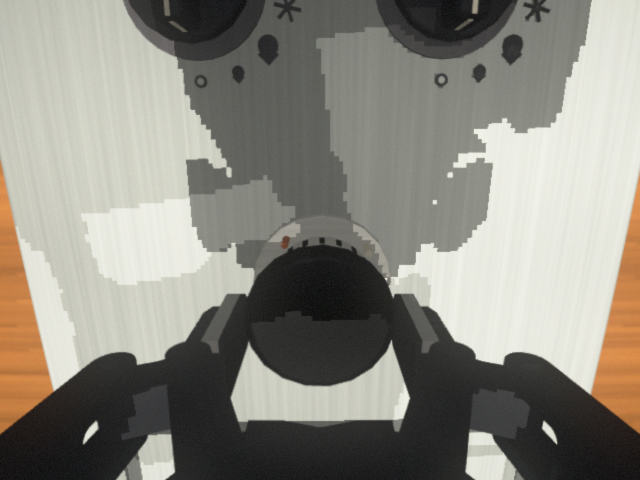

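View pics/c8.png

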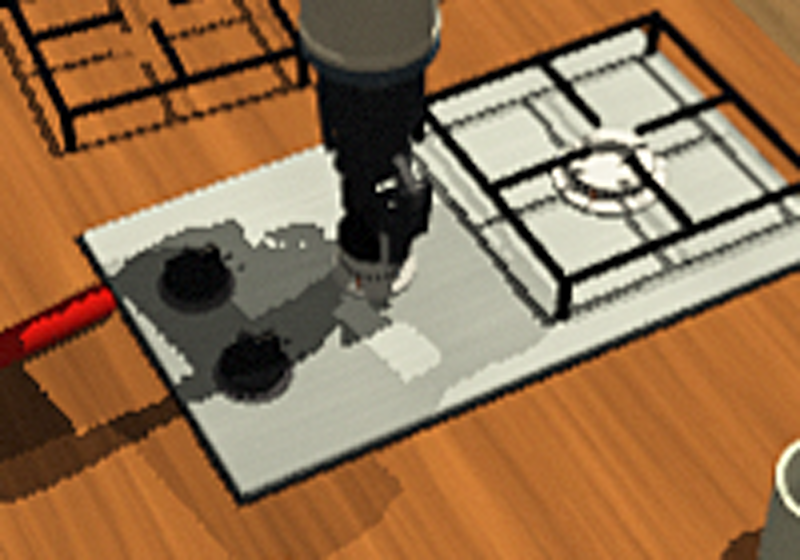

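```bash
python3 -m handwheel '[{"x":-0.1,"y":0,"z":0.1,"wx":0,"wy":0,"wz":0,"hand":0.5},{"x":0,"y":0.4,"z":0,"wx":0,"wy":0,"wz":0,"hand":0.5},{"x":0,"y":0,"z":0,"wx":0,"wy":0,"wz":0,"hand":0.5}]'
python3 - <<'E'
from h import *
s=st();im,p=snap("wrist","w9");s=st()
cv2.imwrite("pics/c9a.png",cv2.resize(im[190:400,220:420,::-1],None,fx=2.8,fy=2.8,interpolation=cv2.INTER_CUBIC))
a=np.linspace(0,2*np.pi,360)
for c in((.621,.171),):
    im2=im.copy()
    for r,z in((.032,.016),(.023,.03)):
        for t in a:
            u,v=np.round(w2px(p,[c[0]+r*np.cos(t),c[1]+r*np.sin(t),z])).astype(int); im2[v,u]=(255,0,0)
    cv2.imwrite("pics/c9.png",cv2.resize(im2[190:400,220:420,::-1],None,fx=2.8,fy=2.8,interpolation=0))
E
```

```text
time_s: 8.15
eef_pos: [0.6219, 0.1713, 0.0373]
tool_rot: [-90.0, -0.0, 0.0]
contact_force: [-0.0, -0.3, -1.5]
finger_gap: 0.0562
{'time_s': 8.15, 'eef_pos': [0.6219, 0.1713, 0.0373], 'tool_rot': [-89.9997, -0.0008, 0.0083], 'contact_force': [-0.034, -0.2612, -1.5146], 'torque': [-0.0019, 0.0135, -0.0032], 'finger_gap': 0.0562, 'joint_pos': [10.0958, 42.5638, 83.9765, 0.0002, 53.459, -79.9126]}
{'time_s': 8.2, 'eef_pos': [0.6219, 0.1712, 0.0373], 'tool_rot': [-90.0035, 0.0072, 0.008], 'contact_force': [0.6458, 0.1362, -1.1098], 'torque': [-0.0169, -0.0203, -0.0478], 'finger_gap': 0.0564, 'joint_pos': [10.0946, 42.5639, 83.9724, -0.0027, 53.4715, -79.9117]}
```

View pics/c9.png

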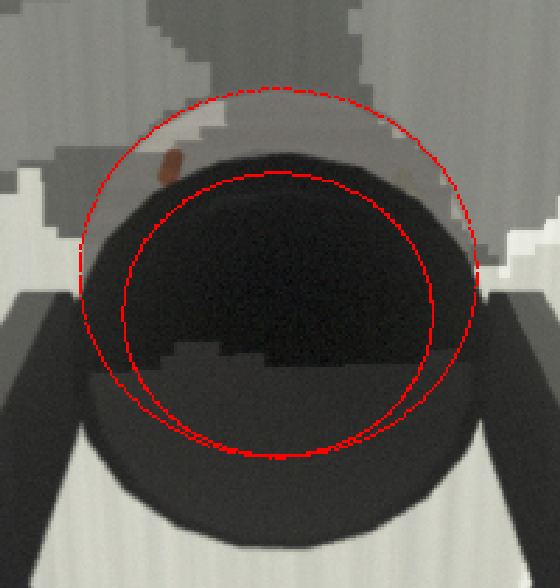

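View pics/c9a.png

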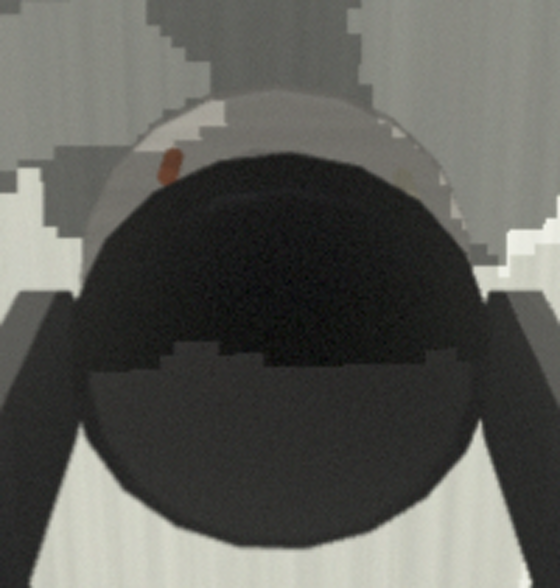

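The model overlay matches the cup at (0.621, 0.171). I'll go down gently and watch the force.

```bash
python3 -m handwheel '[{"x":0,"y":0.2,"z":0,"wx":0,"wy":0,"wz":0,"hand":0.5},{"x":0,"y":0.2,"z":0,"wx":0,"wy":0,"wz":0,"hand":0.5},{"x":0,"y":0.2,"z":0,"wx":0,"wy":0,"wz":0,"hand":0.5},{"x":0,"y":0,"z":0,"wx":0,"wy":0,"wz":0,"hand":0.5}]'
python3 -m handwheel '[{"x":0,"y":0.2,"z":0,"wx":0,"wy":0,"wz":0,"hand":0.5},{"x":0,"y":0,"z":0,"wx":0,"wy":0,"wz":0,"hand":0.5}]'
python3 - <<'E'
from h import *
st()
E
```

```text
time_s: 8.6
eef_pos: [0.6218, 0.1711, 0.0309]
tool_rot: [-90.0, 0.0, -0.0]
contact_force: [-1.0, -0.6, -0.6]
finger_gap: 0.0561
time_s: 8.8
eef_pos: [0.6219, 0.1711, 0.029]
tool_rot: [-90.0, 0.0, -0.0]
contact_force: [0.0, 0.4, -1.2]
finger_gap: 0.0563
{'time_s': 8.8, 'eef_pos': [0.6219, 0.1711, 0.029], 'tool_rot': [-90.0037, 0.0173, -0.0063], 'contact_force': [0.0165, 0.4332, -1.2135], 'torque': [0.0011, -0.0173, -0.052], 'finger_gap': 0.0563, 'joint_pos': [10.0838, 43.2203, 84.1889, -0.0008, 52.6085, -79.9094]}
```

```bash
python3 -m handwheel '[{"x":0,"y":0.15,"z":0,"wx":0,"wy":0,"wz":0,"hand":0.5},{"x":0,"y":0.05,"z":0,"wx":0,"wy":0,"wz":0,"hand":0.5},{"x":0,"y":0,"z":0,"wx":0,"wy":0,"wz":0,"hand":0.5}]'
python3 -m handwheel '[{"x":0,"y":0.1,"z":0,"wx":0,"wy":0,"wz":0,"hand":0.5},{"x":0,"y":0,"z":0,"wx":0,"wy":0,"wz":0,"hand":0.5}]'
python3 - <<'E'
from h import *
st()
E
```

```text
time_s: 9.1
eef_pos: [0.622, 0.1712, 0.0272]
tool_rot: [-90.0, 0.0, -0.0]
contact_force: [-0.1, 0.7, -1.2]
finger_gap: 0.056
time_s: 9.3
eef_pos: [0.6221, 0.1712, 0.0269]
tool_rot: [-90.0, -0.0, -0.0]
contact_force: [-2.9, -0.6, 8.3]
finger_gap: 0.0561
{'time_s': 9.3, 'eef_pos': [0.6221, 0.1712, 0.0269], 'tool_rot': [-89.997, -0.0225, -0.0037], 'contact_force': [-2.8941, -0.6164, 8.3111], 'torque': [0.0824, 0.5093, 0.0142], 'finger_gap': 0.0561, 'joint_pos': [10.0856, 43.3867, 84.2481, -0.0012, 52.3426, -79.91]}
```

Contact came at the expected seated height, so I'll release the cap and rise.

```bash
python3 -m handwheel '[{"x":0,"y":0,"z":0,"wx":0,"wy":0,"wz":0,"hand":0.75},{"x":0,"y":0,"z":0,"wx":0,"wy":0,"wz":0,"hand":0.9},{"x":0,"y":0,"z":0,"wx":0,"wy":0,"wz":0,"hand":1},{"x":0,"y":0,"z":0,"wx":0,"wy":0,"wz":0,"hand":1},{"x":0,"y":-2,"z":0,"wx":0,"wy":0,"wz":0,"hand":1},{"x":0,"y":-4,"z":0,"wx":0,"wy":0,"wz":0,"hand":1},{"x":-2,"y":-3,"z":0,"wx":0,"wy":0,"wz":0,"hand":1},{"x":-4,"y":-1,"z":0,"wx":0,"wy":0,"wz":0,"hand":1},{"x":0,"y":0,"z":0,"wx":0,"wy":0,"wz":0,"hand":1},{"x":0,"y":0,"z":0,"wx":0,"wy":0,"wz":0,"hand":1}]'
python3 - <<'E'
from h import *
import json
s=st();im,p=snap("wrist","w10");json.dump({k:np.array(v).tolist() for k,v in p.items()},open("p10.json","w"));im,p=snap("side","s10");cv2.imwrite("pics/c10.png",cv2.resize(im[180:230,260:360,::-1],None,fx=8,fy=8,interpolation=cv2.INTER_CUBIC))
E
```

```text
time_s: 10.3
eef_pos: [0.5618, 0.1713, 0.1267]
tool_rot: [-90.0, -0.0, 0.0]
contact_force: [0.7, -0.8, 0.1]
finger_gap: 0.0851
{'time_s': 10.3, 'eef_pos': [0.5618, 0.1713, 0.1267], 'tool_rot': [-89.9953, -0.0312, 0.0159], 'contact_force': [0.6569, -0.7939, 0.1155], 'torque': [-0.0064, -0.0003, 0.0024], 'finger_gap': 0.0851, 'joint_pos': [11.1334, 32.0632, 89.2151, -0.0016, 58.6902, -78.8817]}
```

View pics/w10.png

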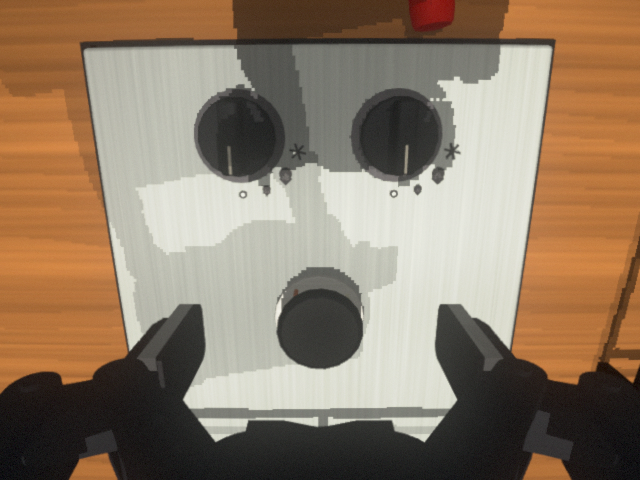

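View pics/c10.png

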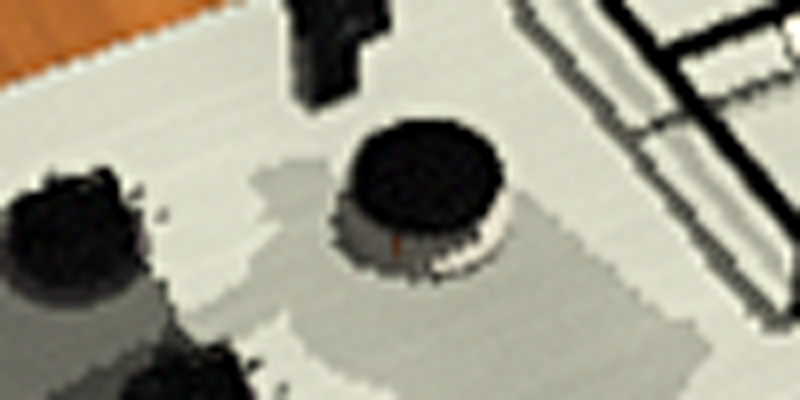

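The cap looks flat and centred on the burner, at about (320,328) in the wrist view. Next I'll check its position numerically and locate the knob.

```bash
python3 - <<'E'
from h import *
import json
p=json.load(open("p10.json"));im=cv2.imread("pics/w10.png")
a=np.linspace(0,2*np.pi,360)
im2=im.copy()
def circ(c,r,z,col):
    for t in a:
        u,v=np.round(w2px(p,[c[0]+r*np.cos(t),c[1]+r*np.sin(t),z])).astype(int); im2[v,u]=col
circ((.621,.171),.029,.038,(0,0,255))
k=(.4957,.2201);circ(k,.024,.023,(0,0,255));
for t in np.linspace(-.021,.021,60):
    for w in(-.006,.006):
        u,v=np.round(w2px(p,[k[0]+t,k[1]+w,.043])).astype(int); im2[v,u]=(0,255,0)
cv2.imwrite("pics/e1.png",cv2.resize(im2[80:220,330:480],None,fx=4,fy=4,interpolation=0))
cv2.imwrite("pics/e1a.png",cv2.resize(np.clip(im[80:220,330:480].astype(float)*2.5,0,255).astype(np.uint8),None,fx=4,fy=4,interpolation=2))
cv2.imwrite("pics/e2.png",cv2.resize(im2[250:380,250:390],None,fx=4,fy=4,interpolation=0))
E
```

```text
(no output)
```

View pics/e1.png

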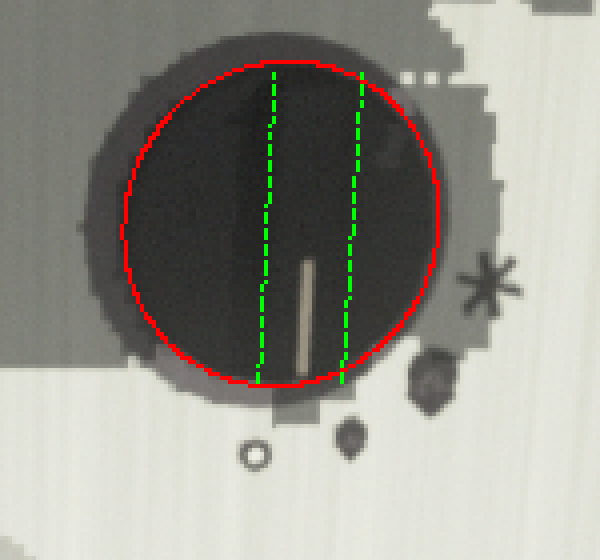

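View pics/e1a.png

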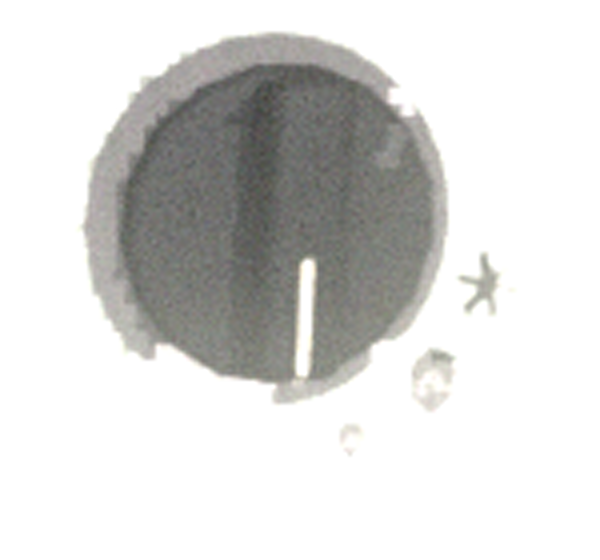

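View pics/e2.png

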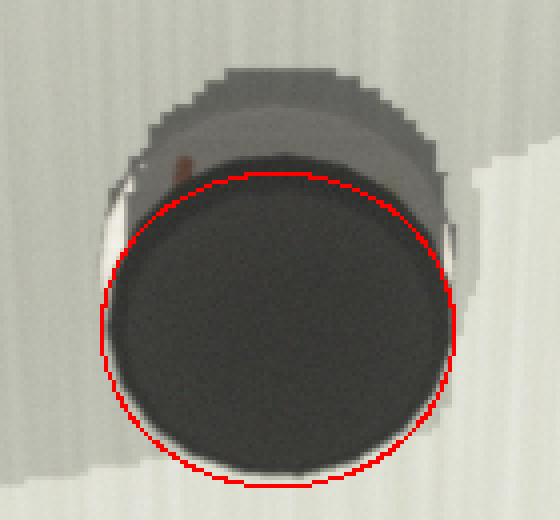

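The knob overlay fits (0.4957, 0.2201), with the bar along the hob's x at Off, and the cap is centred and flat. Now I'll go to the knob.

```bash
python3 -m handwheel '[{"x":-3.3,"y":0,"z":2.45,"wx":0,"wy":-0.4,"wz":0,"hand":0.5},{"x":-3.3,"y":0,"z":2.45,"wx":0,"wy":0,"wz":0,"hand":0.5},{"x":0,"y":3,"z":0,"wx":0,"wy":0,"wz":0,"hand":0.5},{"x":0,"y":2,"z":0,"wx":0,"wy":0,"wz":0,"hand":0.5},{"x":0,"y":0,"z":0,"wx":0,"wy":0,"wz":0,"hand":0.5},{"x":0,"y":0,"z":0,"wx":0,"wy":0,"wz":0,"hand":0.5}]' 80
python3 - <<'E'
from h import *
s=st();im,p=snap("wrist","w11")
E
```

```text
time_s: 11.0
eef_pos: [0.4965, 0.2199, 0.0761]
tool_rot: [-90.0, 0.0, 0.4]
contact_force: [-0.8, 0.2, 0.4]
finger_gap: 0.0431
{'time_s': 11.0, 'eef_pos': [0.4965, 0.2199, 0.0761], 'tool_rot': [-90.0136, 0.0411, 0.38], 'contact_force': [-0.7716, 0.2095, 0.3592], 'torque': [0.0102, -0.0452, 0.0005], 'finger_gap': 0.0431, 'joint_pos': [17.5912, 33.5332, 97.8819, -0.0012, 48.6282, -72.788]}
```

View pics/w11.png

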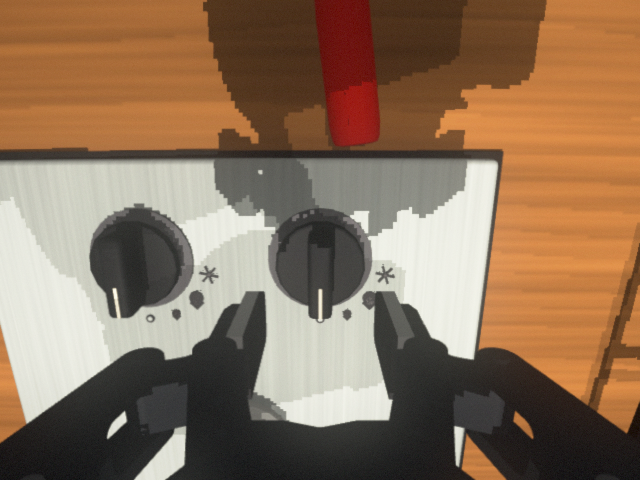

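```bash
python3 -m handwheel '[{"x":-0.08,"y":2.5,"z":0,"wx":0,"wy":0,"wz":0,"hand":0.5},{"x":0,"y":1.7,"z":0,"wx":0,"wy":0,"wz":0,"hand":0.5},{"x":0,"y":0.7,"z":0,"wx":0,"wy":0,"wz":0,"hand":0.4},{"x":0,"y":0,"z":0,"wx":0,"wy":0,"wz":0,"hand":0.2},{"x":0,"y":0,"z":0,"wx":0,"wy":0,"wz":0,"hand":0},{"x":0,"y":0,"z":0,"wx":0,"wy":0,"wz":0,"hand":0},{"x":0,"y":0,"z":0,"wx":0,"wy":0,"wz":0,"hand":0},{"x":0,"y":0,"z":0,"wx":0,"wy":0,"wz":0,"hand":0}]' 80
python3 - <<'E'
from h import *
s=st();im,p=snap("wrist","w12")
E
```

```text
time_s: 11.85
eef_pos: [0.4956, 0.22, 0.0279]
tool_rot: [-90.0, -0.1, 0.4]
contact_force: [1.6, -1.7, 4.5]
finger_gap: 0.0101
{'time_s': 11.85, 'eef_pos': [0.4956, 0.22, 0.0279], 'tool_rot': [-89.9836, -0.0759, 0.3999], 'contact_force': [1.5691, -1.6931, 4.5217], 'torque': [-0.4171, -0.1813, -0.0387], 'finger_gap': 0.0101, 'joint_pos': [17.6347, 37.9823, 99.756, -0.0102, 42.1843, -72.7577]}
```

View pics/w12.png

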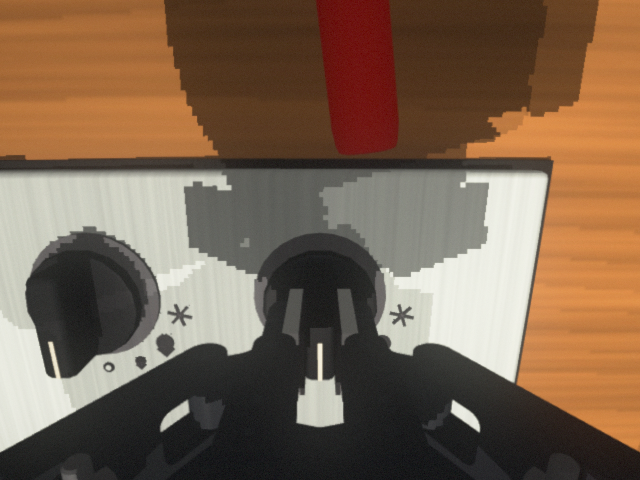

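The fingers hold the bar with the pointer still at Off, so I'll push down.

```bash
python3 -m handwheel '[{"x":0,"y":0.2,"z":0,"wx":0,"wy":0,"wz":0,"hand":0},{"x":0,"y":0.2,"z":0,"wx":0,"wy":0,"wz":0,"hand":0},{"x":0,"y":0.1,"z":0,"wx":0,"wy":0,"wz":0,"hand":0},{"x":0,"y":0,"z":0,"wx":0,"wy":0,"wz":0,"hand":0}]'
python3 - <<'E'
from h import *
st()
E
```

```text
time_s: 12.3
eef_pos: [0.4957, 0.2201, 0.0234]
tool_rot: [-90.0, -0.1, 0.4]
contact_force: [-3.2, -3.5, 24.3]
finger_gap: 0.0099
{'time_s': 12.3, 'eef_pos': [0.4957, 0.2201, 0.0234], 'tool_rot': [-89.9809, -0.0903, 0.4005], 'contact_force': [-3.187, -3.5332, 24.3135], 'torque': [-0.7193, 0.4306, -0.0181], 'finger_gap': 0.0099, 'joint_pos': [17.6359, 38.4182, 99.888, -0.0129, 41.602, -72.755]}
```

The knob is on its stop at 24 N after 4.5 mm of travel. I'll turn it anticlockwise.

```bash
python3 -m handwheel '[{"x":0,"y":0,"z":0,"wx":0,"wy":-5,"wz":0,"hand":0},{"x":0,"y":0,"z":0,"wx":0,"wy":-7,"wz":0,"hand":0},{"x":0,"y":0,"z":0,"wx":0,"wy":-7,"wz":0,"hand":0},{"x":0,"y":0,"z":0,"wx":0,"wy":-7,"wz":0,"hand":0},{"x":0,"y":0,"z":0,"wx":0,"wy":0,"wz":0,"hand":0}]'
python3 - <<'E'
from h import *
st()
E
```

```text
time_s: 12.8
eef_pos: [0.4958, 0.2195, 0.0235]
tool_rot: [-90.1, -0.1, 26.7]
contact_force: [0.1, -11.7, 26.2]
finger_gap: 0.0095
{'time_s': 12.8, 'eef_pos': [0.4958, 0.2195, 0.0235], 'tool_rot': [-90.0627, -0.0852, 26.6862], 'contact_force': [0.1079, -11.6839, 26.1913], 'torque': [-1.9341, 0.1414, -0.0224], 'finger_gap': 0.0095, 'joint_pos': [17.5995, 38.4146, 99.8924, -0.073, 41.599, -99.0321]}
```

```bash
python3 -m handwheel '[{"x":0,"y":0,"z":0,"wx":0,"wy":-7,"wz":0,"hand":0},{"x":0,"y":0,"z":0,"wx":0,"wy":-7,"wz":0,"hand":0},{"x":0,"y":0,"z":0,"wx":0,"wy":-7,"wz":0,"hand":0},{"x":0,"y":0,"z":0,"wx":0,"wy":-7,"wz":0,"hand":0},{"x":0,"y":0,"z":0,"wx":0,"wy":-7,"wz":0,"hand":0},{"x":0,"y":0,"z":0,"wx":0,"wy":-7,"wz":0,"hand":0},{"x":0,"y":0,"z":0,"wx":0,"wy":-5,"wz":0,"hand":0},{"x":0,"y":0,"z":0,"wx":0,"wy":-3,"wz":0,"hand":0},{"x":0,"y":0,"z":0,"wx":0,"wy":0,"wz":0,"hand":0},{"x":0,"y":0,"z":0,"wx":0,"wy":0,"wz":0,"hand":0}]'
python3 - <<'E'
from h import *
s=st();snap("wrist","w13")
im,p=snap("side","s13");cv2.imwrite("pics/c13.png",cv2.resize(im[150:270,210:360,::-1],None,fx=5,fy=5,interpolation=cv2.INTER_CUBIC))
im,p=snap("top","t13");cv2.imwrite("pics/d13.png",cv2.resize(im[190:310,200:350,::-1],None,fx=5,fy=5,interpolation=cv2.INTER_CUBIC))
E
```

```text
time_s: 13.8
eef_pos: [0.4968, 0.2189, 0.0235]
tool_rot: [-90.2, 0.0, 76.4]
contact_force: [4.7, -19.5, 22.9]
finger_gap: 0.01
{'time_s': 13.8, 'eef_pos': [0.4968, 0.2189, 0.0235], 'tool_rot': [-90.1932, 0.0079, 76.4219], 'contact_force': [4.7051, -19.5341, 22.9173], 'torque': [-3.6595, -0.989, -0.1832], 'finger_gap': 0.01, 'joint_pos': [17.5439, 38.4225, 99.8556, -0.1607, 41.5607, -148.7579]}
```

View pics/w13.png

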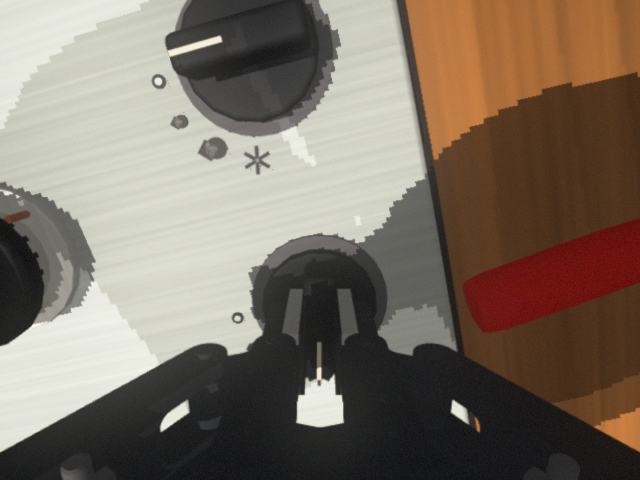

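View pics/c13.png

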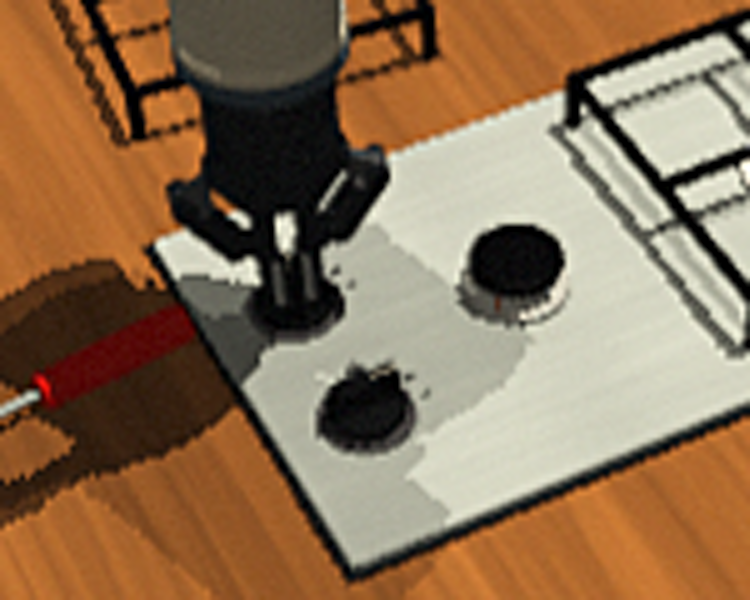

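View pics/d13.png

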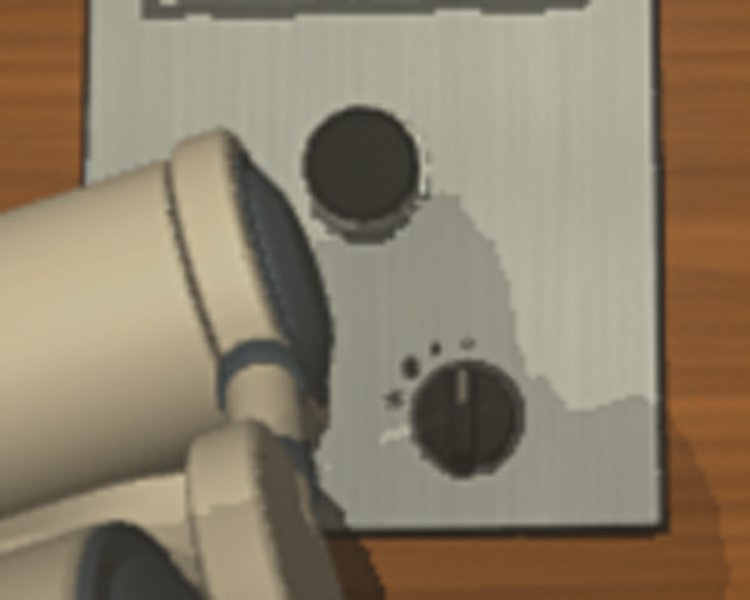

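The fingers and the bar turned together to 76.0° from Off (1.326 rad), with the Off mark now at (237,318). I'll ease the 20 N side load slightly, then measure the pointer.

```bash
python3 -m handwheel '[{"x":-0.05,"y":0,"z":0,"wx":0,"wy":0,"wz":0,"hand":0},{"x":-0.03,"y":0,"z":0,"wx":0,"wy":0,"wz":0,"hand":0},{"x":0,"y":0,"z":0,"wx":0,"wy":0,"wz":0,"hand":0}]'
python3 - <<'E'
from h import *
s=st();im,p=snap("wrist","w14")
def ptr(im):
    c=im[335:392,305:335].astype(float).min(2); out=[]
    for r in range(c.shape[0]):
        w=np.clip(c[r]-110,0,None)
        if 1<(w>0).sum()<8: out.append((335+r,305+(w*np.arange(30)).sum()/w.sum()))
    o=np.array(out);k=np.polyfit(o[:,0],o[:,1],1);print(len(o),np.degrees(np.arctan(k[0])),np.polyval(k,345),np.polyval(k,378))
    return k
for f in("w12","w13","w14"): ptr(cv2.imread(f"pics/{f}.png"))
cv2.imwrite("pics/c14.png",np.hstack([cv2.resize(cv2.imread(f"pics/{f}.png")[270:400,270:370],None,fx=4,fy=4,interpolation=2) for f in("w12","w14")]))
E
```

```text
time_s: 14.25
eef_pos: [0.4968, 0.2187, 0.0235]
tool_rot: [-90.2, -0.0, 76.4]
contact_force: [4.7, -13.2, 20.1]
finger_gap: 0.0096
{'time_s': 14.25, 'eef_pos': [0.4968, 0.2187, 0.0235], 'tool_rot': [-90.206, -0.0493, 76.3925], 'contact_force': [4.6711, -13.1977, 20.1083], 'torque': [-2.4762, -1.0128, -0.1988], 'finger_gap': 0.0096, 'joint_pos': [17.498, 38.4079, 99.9048, -0.0969, 41.4854, -148.822]}
35 0.5886293885363059 319.4547682091698 319.79380632703663
9 5.944705355066216 316.2429965810384 319.67924035595905
10 5.20908104682298 316.77587026032273 319.78437922863884
```

View pics/c14.png

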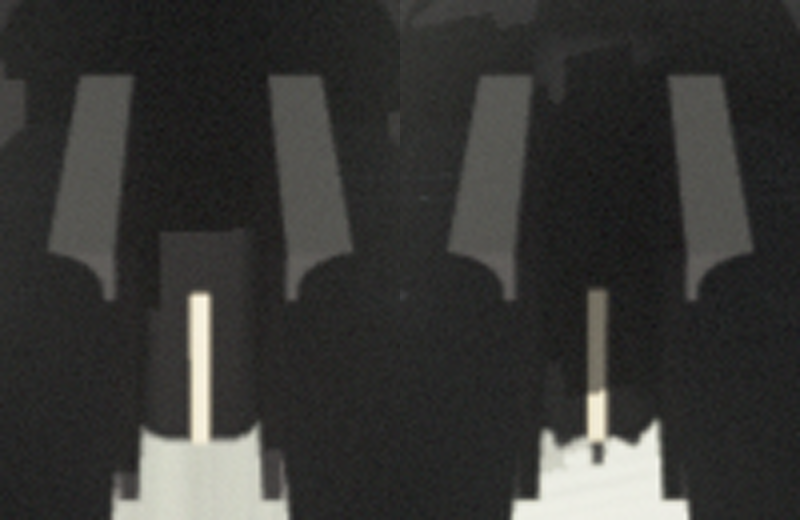

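Relative to the fingers, the pointer sits exactly as it did before the turn, so the knob hasn't slipped in turn or height. It is held 4.4 mm in with 20 N. I'll hand in now.

```bash
python3 - <<'E'
from h import *
st(); print(arm.sign_off())
E
```

```text
{'time_s': 14.3, 'eef_pos': [0.4968, 0.2187, 0.0235], 'tool_rot': [-90.2082, -0.0484, 76.3978], 'contact_force': [4.5266, -12.3981, 20.182], 'torque': [-2.4149, -0.9415, -0.1702], 'finger_gap': 0.0101, 'joint_pos': [17.5001, 38.4055, 99.9029, -0.0999, 41.4884, -148.823]}
the job is handed in; nothing more can be done
None
```

I set the small black cap on the front burner and let go of it. Then I pushed in the left knob, turned it anticlockwise to the spark mark and handed in at 14.3 s with the fingers still holding it.

- **Cap:** the boss went into the throat without contact, and the cap touched down at the height expected for a seated cap. The pictures after release show it flat and centred to about 1 mm.
- **Knob:** it turned to about 76.0° (1.326 rad; the spark mark is 1.32). It is held about 4.4 mm in with 20 N. The pointer had not shifted between the fingers, so the bar did not slip.
- **Other knob and loose things:** the right knob still points to Off. I touched nothing else, and nothing looked moved in the pictures I took, though I made no separate check of every item.

Some readings disagreed or were not ideal:
- **Side load:** turning the knob built up a side force of about 20 N. I eased it to 12–13 N and handed in with that remaining.
- **Cap size:** the cap looked about 2–3 mm smaller than its stated 58 mm, and the gripper opening read about 2 mm small on both the cap and the bar.
- **Burner position:** the top camera put the burner about 3 mm farther out in x than the wrist camera. I used the wrist camera, and the clean fit bore that out.

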